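Shut the little wall cupboard and hook it

TASK

Using only the fingertips, gently push the little cupboard's door fully shut, then push the swivel hook on its roof all the way round until its claw is fully home round the peg on top of the closed door. Do not slam the door, and do not grasp or lift anything: the kettle, tub, mug and funnel stay where they stand.

Things in the scene. Friction and masses are not known exactly. Their poses are not given: they have to be found in the camera images.
- cupboard: fixed wooden cupboard on a 30 mm butcher block. Origin: on the block, under its middle; -x points out of the front, +y to the door's free side, z up. 140 deep (x -70 front to +70), 240 wide, its flat roof 220 mm above the origin (250 above the work surface). Backboard behind (x 70 to 92, 300 wide), no higher than the roof. Over the roof is nothing but the hook
- door (a joint): door angle in rad: 0 = fully shut; starts 0.45 to 0.95 open. Upright hinge at the cupboard's -y side; seen from above it opens anticlockwise, shuts clockwise. Panel 236 wide, 155 high, 15 thick, closing against the cupboard's front, top edge 1.5 mm below the roof. Slight hinge friction (under 1 N at the free edge): stays where left, no catch, no spring
- door_hinge (a point): point on the door's upright hinge line, which lies in the plane of the outer face, at mid-height of the door
- door_push (a point): point on the door's flat outer face, 20 mm below its top edge, 86 mm from its free edge, 150 mm from the hinge line; moves with the door and has its axes: -x straight out of the outer face, +y to the free edge. A knob (26 mm diameter, standing 28 mm out) sits 75 mm lower and 40 mm nearer the free edge. A peg (8 mm thick, 12 high) stands on the top edge, 29 mm from the free edge
- hook (a joint): angle of the flat steel swivel hook in rad: 0 = lying on the roof along the front, arm pointing to the door's hinge side; 1.571 = at its stop, arm pointing straight out over the front, claw round the closed door's peg. Starts 0 to 0.5. Seen from above it turns clockwise as the value grows. Slight friction (about 1 N at the pin), stays where left
- hook_pivot (a point): the hook's upright pivot, on the roof surface, 45 mm behind the cupboard's front and 40 mm in from its free (+y) side. Pivot boss radius 8, 14 mm high
- hook_pin (a point): top centre of the upright finger pin on the hook's arm: steel, 10 mm diameter, top 46 mm above the roof, 44 mm from the pivot, on an arm 10 mm wide whose top is 10 mm above the roof; the arm reaches 68 mm from the pivot and ends in a sideways claw on the side that leads as the angle grows
- kettle: aluminium kettle, 144 mm in diameter, 160 mm high with its bail handle, loose; origin under its centre, spout along -x to 114 mm. Leave alone
- tub: lime green plastic tub with twist cap, 80 mm in diameter, 93 mm high, loose; origin under its centre. Leave alone
- mug: white ceramic mug, 80 mm in diameter, 90 mm high, handle at +y, loose; origin under its centre. Leave alone
- funnel: steel funnel standing mouth down, 90 mm in diameter, 95 mm high, loose; origin under its centre. Leave alone

How it is judged:
By the outcome, as a careful person would: the job done as asked, in the order asked, and still so for the second after the job is handed in, with the robot touching nothing.
It also fails if it takes over 48 s, if anything falls off the work surface, if the arm or the gripper's body presses on something with over 40 N, if the wrist force passes 120 N, or if a joint passes its speed limit or range.

ROBOT

A 6-joint arm with a two-finger parallel gripper is mounted at the origin on the work surface. World frame = base frame: x ahead of the robot, y to its left, z up, the work surface at z = 0. Lengths are in m, angles in rad, forces in N, time in s.
With the tool pointing down it reaches from about 0.35 to 1 m from the base axis. Payload 7.1 kg.
Tool frame: the origin (TCP) lies midway between the tips of the shut fingers; the grasp point (between the pads) lies 19 mm behind it (grip_depth is the distance from the TCP to the grasp point, in m); z points along the fingers, y is the line along which they close (so a half turn about z gives the same grasp; the last joint's range is limited). The gripper opens to 85 mm and grips with 20 to 120 N. Pads are 22 mm wide; open, the fingers measure 114 mm over their backs; the gripper's body (76 mm by 85 mm) begins 54 mm behind the grasp point. The pads swing forward as they close: fully open they stand 13 mm farther back than shut.
Start: joints at [1.112, 0.423, 1.63, -0, 1.089, -0.019], TCP at [0.266, 0.566, 0.231] pointing down, gripper open.
Joint ranges: [-3, 3], [-0.9, 2.11], [0.09, 2.58], [-1.31, 4.45], [0.11, 2.69], [-2.54, 2.54]. Speed limits (rad/s): [2.39, 2.39, 3.01, 3.14, 3.14, 3.14].

INTERFACE

Orientations are given as a rotation vector (axis times angle).
In Python, from station import * gives the robot as it stands. The module is installed in compiled form; this text tells all that it offers.
- The arm moves only by the tool step_arm, never from a script. Its argument "moves" is a list of rows, each a list of 2 entries, a list of its own where there are three numbers: the shift along the tool's x, y, z in units of 0.03 m (1.0 is 0.03 m), then the turn, a rotation vector about the tool's x, y, z in units of 0.1 rad (1.0 is 0.1 rad). In form: [[[dx, dy, dz], [ax, ay, az]], ...]. A call has exactly 8 rows; each row shifts and turns the commanded pose from where the row before left it, along the tool's axes as they then stand; what a row does not reach is not made up. A row lasts 1/12 s, in which the tool goes at most 41.7 mm and 7.16 degrees, less where a joint would pass 70% of its speed; a pose out of reach is approached as far as the arm can. A call with a number of a shift or a turn outside -1 to 1 is refused whole. A call with a gripper value outside its range is refused whole. "fingers" is the gripper's target within -1 to 1 (shut at 1, half-way at 0, fully open at -1), set as the call begins (left out, the last holds). The fingers move at their own pace and stop on an object; "squeeze" is the grip in N (left out, the last holds). Time passes only in rows, so rows that do not move let the fingers close, or fill a call up. It gives the time, the measured TCP pose, the force, the opening and the grip force at its end, in the units of the state.
- state(): the state, without advancing time (a new reading comes with each control period).
- grab_frame(name): name is "side" or "top" or "wrist"; returns a dict with "pixels" (384x512x3 uint8, red, green, blue), "range_z" (384x512 float32, m along the optical axis (not along the pixel's ray), 0 where there is no reading), "fx", "fy", "cx", "cy" (pixels), "k1" (the pictures are not rectified: a ray, as slopes to the right and down, at radius r is drawn at 1 + k1 r^2 times it, then the intrinsics apply), "rvec" (rotation vector, rad) and "tvec" (3), from world to camera coordinates, as OpenCV has them. Camera axes: x right, y down, z forward; pixel columns grow to the right and rows downward; lengths in m; the calibration is good to about 2 mm. A picture is of the moment at which its call begins.
- finish_job(): hands the job in; it is judged then, once.
The state is a dict: "t": time; "qpos": joint angles; "qd": joint speeds; "effort": joint torques, N m; "eef_pos": TCP position; "tcp_rot": TCP orientation; "wrist_force": force on the tool from outside, world axes, zero at the start; "wrist_torque": the same for the moment, N m; "width": opening from 0.0 (shut) to 1.0 (fully open); "finger_force": force on a finger pad.
Only numpy, scipy, OpenCV 4.12 (cv2) and the standard library are available. Lean on these libraries where they do the work, as an engineer would, in place of code of your own. Each camera call takes 0.05 s, during which the arm holds its last target. There are 200 camera calls.

## Working session

There is one attempt and no reset: what is moved stays moved. The work goes in short steps, Python scripts to look and compute and a tool call to move; the robot and the scene stay as the last step left them, time stands still between calls to the robot, and variables do not carry over. Pictures are saved under pics/ and viewed, at most 10 in all, crops included, and the job is handed in when it is done.

Besides the shell and the picture viewer there is one more tool, called after "Call:" as name(argument=value, ...) on one line, values as JSON. step_arm: Moves the arm, as the interface text tells. Its arguments: {"type":"object","properties":{"moves":{"type":"array"},"fingers":{"type":"number"},"squeeze":{"type":"number"}},"required":["moves"]}

```bash
mkdir -p pics
cat > h.py <<'E'
from station import *
import numpy as np, cv2
from scipy.spatial.transform import Rotation as R
def cloud(f):
    h,w=f["range_z"].shape
    u,v=np.meshgrid(np.arange(w),np.arange(h))
    xd=(u-f["cx"])/f["fx"]; yd=(v-f["cy"])/f["fy"]
    x,y=xd.copy(),yd.copy()
    for _ in range(8):
        s=1+f["k1"]*(x*x+y*y); x=xd/s; y=yd/s
    z=f["range_z"]; P=np.stack([x*z,y*z,z],-1)
    M=R.from_rotvec(np.ravel(f["rvec"])).as_matrix()
    return (P-np.ravel(f["tvec"]))@M, z>0
def save(f,n): cv2.imwrite("pics/"+n,f["pixels"][:,:,::-1])
E
python3 - <<'E'
from h import *
a=grab_frame("side");b=grab_frame("top")
cv2.imwrite("pics/a.png",np.vstack([a["pixels"],b["pixels"]])[:,:,::-1][::1])
save(a,"s0.png");save(b,"t0.png")
np.savez("f0.npz",s=cloud(a)[0],t=cloud(b)[0],sz=a["range_z"],tz=b["range_z"],sp=a["pixels"],tp=b["pixels"])
print(state())
E
```

```text
{'t': 0.1, 'qpos': array([ 1.11197318e+00,  4.23766569e-01,  1.63061981e+00,  2.14730239e-05,
        1.08860319e+00, -1.89824057e-02]), 'qd': array([ 0.00059764, -0.00218299, -0.00102648,  0.00191696,  0.00224292,
        0.00031406]), 'effort': array([-1.24348153e-04, -5.58428621e+01, -2.82447195e+01, -1.06962314e-04,
        2.93633282e-03, -2.11639610e-05]), 'eef_pos': array([0.26586251, 0.56508249, 0.23061963]), 'tcp_rot': array([-6.85283422e-01, -3.06558209e+00,  2.12464554e-03]), 'wrist_force': array([-0.04047536, -0.35342591, -0.36907857]), 'wrist_torque': array([ 0.01338856, -0.01067471,  0.04522633]), 'finger_force': 0.0, 'width': 1.0021418333473258}
```

View pics/s0.png

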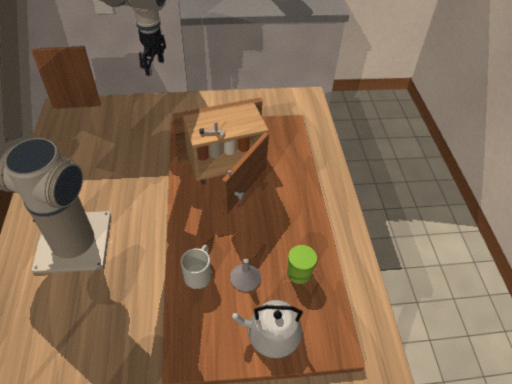

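View pics/t0.png

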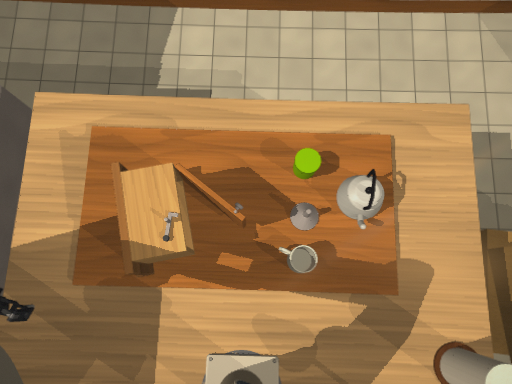

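Side and top views: the cupboard is at top-view columns 120–190, rows 165–260, with its front facing right (world −y). The door hinge is at the far corner (180,165) and the free edge at about (243,220). The hook lies on the roof around (168,238)–(172,213). Next I'll measure these.

Run:
```python
from h import *
d=np.load("f0.npz")
for k in "st":
    P=d[k].reshape(-1,3);ok=d[k+"z"].ravel()>0
    P=P[ok&(P[:,0]>.2)&(P[:,0]<.95)&(P[:,1]<.6)&(P[:,1]>-.2)] if 0 else P[ok]
    roof=P[(abs(P[:,2]-.25)<.006)&(P[:,0]>.25)&(P[:,0]<.9)&(P[:,1]>0.05)&(P[:,1]<.5)]
    r=cv2.minAreaRect(roof[:,:2].astype(np.float32)); print(k,"roof",len(roof),r,np.median(roof[:,2])); print(cv2.boxPoints(r))
    c=roof[:,:2].mean(0)
    hk=P[(P[:,2]>.2565)&(P[:,2]<.31)&(np.linalg.norm(P[:,:2]-c,axis=1)<.14)]
    print("hook",len(hk)); print(np.round(hk[np.argsort(-hk[:,2])][:60:2],3).tolist())
    dr=P[(P[:,2]>.222)&(P[:,2]<.2455)&(P[:,0]>.2)&(P[:,0]<.9)&(P[:,1]<roof[:,1].min()+.03)&(P[:,1]>-.1)]
    print("doortop",len(dr)); print(np.round(dr[np.argsort(dr[:,1])][::max(1,len(dr)//25)],3).tolist())
```

```text
s roof 2891 ((0.5106413960456848, 0.19664523005485535), (0.2965446710586548, 0.29004526138305664), 13.491106033325195) 0.25088852869622225
[[0.3326275  0.30307502]
 [0.40029344 0.02103323]
 [0.68865526 0.09021544]
 [0.6209893  0.37225723]]
hook 125
[[0.472, 0.199, 0.298], [0.466, 0.192, 0.297], [0.469, 0.198, 0.295], [0.469, 0.195, 0.294], [0.472, 0.198, 0.291], [0.465, 0.193, 0.288], [0.471, 0.193, 0.287], [0.465, 0.201, 0.285], [0.471, 0.196, 0.281], [0.465, 0.192, 0.28], [0.468, 0.197, 0.276], [0.471, 0.197, 0.271], [0.471, 0.196, 0.269], [0.425, 0.195, 0.268], [0.419, 0.196, 0.267], [0.428, 0.196, 0.267], [0.425, 0.206, 0.266], [0.471, 0.195, 0.265], [0.422, 0.203, 0.265], [0.425, 0.204, 0.264], [0.422, 0.208, 0.264], [0.425, 0.195, 0.264], [0.483, 0.196, 0.264], [0.44, 0.203, 0.264], [0.443, 0.203, 0.263], [0.443, 0.195, 0.263], [0.48, 0.198, 0.262], [0.455, 0.195, 0.262], [0.492, 0.188, 0.262], [0.434, 0.206, 0.262]]
doortop 133
[[0.49, -0.002, 0.227], [0.49, 0.001, 0.241], [0.485, 0.002, 0.239], [0.479, 0.004, 0.225], [0.493, 0.005, 0.235], [0.479, 0.006, 0.235], [0.479, 0.007
[... 1776 characters left out ...]
95, 0.032, 0.241], [0.496, 0.033, 0.222], [0.498, 0.035, 0.226], [0.505, 0.038, 0.243], [0.5, 0.038, 0.229], [0.501, 0.041, 0.234], [0.505, 0.043, 0.245], [0.503, 0.043, 0.238], [0.505, 0.046, 0.243], [0.508, 0.046, 0.244], [0.506, 0.047, 0.222], [0.508, 0.049, 0.228], [0.526, 0.052, 0.244], [0.51, 0.052, 0.229], [0.518, 0.054, 0.245], [0.512, 0.054, 0.234], [0.514, 0.057, 0.234], [0.531, 0.057, 0.245], [0.516, 0.059, 0.24], [0.518, 0.062, 0.243], [0.519, 0.063, 0.225], [0.52, 0.066, 0.23], [0.528, 0.068, 0.245], [0.523, 0.068, 0.231], [0.524, 0.071, 0.239], [0.528, 0.073, 0.244], [0.527, 0.073, 0.24], [0.529, 0.076, 0.243], [0.542, 0.076, 0.245], [0.529, 0.077, 0.226], [0.532, 0.08, 0.227]]
```

Run:
```python
from h import *
d=np.load("f0.npz")
P=d["t"];m=(abs(P[...,2]-.25)<.006)&(P[...,0]>.25)&(P[...,0]<.9)&(P[...,1]>0.05)&(P[...,1]<.5)
pix=d["tp"].astype(int); print(pix[200,150],pix[235,130],pix[190,205])
m&=(pix[...,0]>150)
n,l,s,_=cv2.connectedComponentsWithStats(m.astype(np.uint8)); k=1+s[1:,4].argmax()
Q=P[l==k]; r=cv2.minAreaRect(Q[:,:2].astype(np.float32));print(len(Q),r,cv2.boxPoints(r))
S=d["s"];m=(S[...,2]>.12)&(S[...,2]<.245)&(S[...,0]>.44)&(S[...,0]<.7)&(S[...,1]<.12)&(S[...,1]>-.05)
# robot-side/outer faces of the door: line fits on both views
for k in "st":
    X=d[k];mm=(X[...,2]>.12)&(X[...,2]<.225)&(X[...,0]>.44)&(X[...,0]<.66)&(X[...,1]<.15)&(X[...,1]>-.05)
    A=X[mm][:,:2].astype(np.float32);print(k,len(A),cv2.fitLine(A,cv2.DIST_HUBER,0,.001,.001).ravel(),cv2.boxPoints(cv2.minAreaRect(A)).round(3).tolist())
```

```text
[214 159  89] [217 160  90] [184 111  50]
4696 ((0.5121538639068604, 0.2603221833705902), (0.26941153407096863, 0.1625540554523468), 12.723023414611816) [[0.36285532 0.3099362 ]
 [0.39865595 0.15137348]
 [0.6614524  0.21070817]
 [0.6256518  0.3692709 ]]
s 885 [0.6046628  0.7964816  0.53903365 0.06643621] [[0.4749999940395355, 0.00800000037997961], [0.5059999823570251, -0.01899999938905239], [0.6320000290870667, 0.12399999797344208], [0.6019999980926514, 0.1509999930858612]]
t 285 [0.60628927 0.79524416 0.53867877 0.08948883] [[0.4790000021457672, 0.010999999940395355], [0.5130000114440918, -0.014999999664723873], [0.6179999709129333, 0.125], [0.5839999914169312, 0.15000000596046448]]
```

Fits: the front line of the cupboard is 12.7° off world x, and the pivot is at (0.427, 0.204). The hook is at about 0.36 rad. The hinge is at (0.633, 0.189), the door is open about 0.70 rad, and door_push is at (0.542, 0.070). Moving now: raise the arm, shut the fingers, turn the tool to face the door, then cross over the top.

Call:
step_arm(moves=[[[0,0,-0.5],[0,0,0.3]],[[0,0,-1],[0,0,0.3]],[[0,0,-1],[0,0,0.3]],[[0,0,-1],[0,0,0.3]],[[0,0,-1],[0,0,0.3]],[[-0.4,-0.2,-0.5],[0,0,0.3]],[[-0.8,-0.3,0],[0,0,0.3]],[[-1,-0.4,0],[0,0,0]]], fingers=1)

```text
t: 0.77
eef_pos: [0.3038, 0.5047, 0.3817]
tcp_rot: [1.002, 2.977, 0.002]
wrist_force: [0.5, -0.3, -0.6]
width: -0.001
finger_force: 0.0
```

Call:
step_arm(moves=[[[-1,-0.4,0],[0,0,0]],[[-1,-0.4,0],[0,0,0]],[[-1,-0.4,0],[0,0,0]],[[-1,-0.4,0],[0,0,0]],[[-1,-0.4,0],[0,0,0]],[[-1,-0.4,0],[0,0,0]],[[-1,-0.4,0],[0,0,0]],[[-1,-0.4,0],[0,0,0]]])

```text
t: 1.43
eef_pos: [0.4367, 0.2807, 0.3803]
tcp_rot: [-1.003, -2.976, 0.002]
wrist_force: [-0.1, 0.3, -0.3]
width: -0.002
finger_force: 0.0
```

```bash
cat >> h.py <<'E'
H=np.array([.633,.189]); hd=np.array([.9755,.2203]); dd=np.array([-.2203,.9755]); PV=np.array([.427,.204])
def to(p,yaw):
    "tool-frame units to world point p and tool-x heading yaw (deg), tool straight down"
    s=state(); M=R.from_rotvec(s["tcp_rot"]).as_matrix()
    G=np.array([[np.cos(np.radians(yaw)),np.sin(np.radians(yaw)),0],[np.sin(np.radians(yaw)),-np.cos(np.radians(yaw)),0],[0,0,-1]])
    print("t",s["t"],"pos",s["eef_pos"].round(4),"yaw",np.degrees(np.arctan2(M[1,0],M[0,0])).round(1),"F",s["wrist_force"].round(2),"w",round(s["width"],2))
    print("shift",(M.T@(np.array(p)-s["eef_pos"])/.03).round(2),"turn",(R.from_matrix(M.T@G).as_rotvec()/.1).round(2))
E
python3 -c "
from h import *
to([.571,.048,.38],142.8)"
```

```text
t 1.4333 pos [0.4367 0.2807 0.3803] yaw 142.7 F [-0.1   0.28 -0.27] w -0.0
shift [-8.26 -3.46  0.01] turn [-0.02 -0.   -0.01]
```

Call:
step_arm(moves=[[[-1,-0.43,0],[0,0,0]],[[-1,-0.43,0],[0,0,0]],[[-1,-0.43,0],[0,0,0]],[[-1,-0.43,0],[0,0,0]],[[-1,-0.43,0],[0,0,0]],[[-1,-0.43,0],[0,0,0]],[[-1,-0.43,0],[0,0,0]],[[-1,-0.43,0],[0,0,0]]])

```text
t: 2.1
eef_pos: [0.565, 0.0534, 0.3803]
tcp_rot: [-1.004, -2.975, 0.001]
wrist_force: [0.3, 0.3, -0.1]
width: 0.0
finger_force: 0.0
```

Call:
step_arm(moves=[[[-0.5,0,0.5],[0,0,0]],[[0,0,0.8],[0,0,0]],[[0,0,0.8],[0,0,0]],[[0,0,0.8],[0,0,0]],[[0,0,0.8],[0,0,0]],[[0,0,0.7],[0,0,0]],[[0,0,0.5],[0,0,0]],[[0,0,0],[0,0,0]]])

```text
t: 2.77
eef_pos: [0.574, 0.0458, 0.23]
tcp_rot: [-1.002, -2.97, 0.005]
wrist_force: [0.1, -0.2, -1.2]
width: 0.003
finger_force: 0.0
```

```bash
python3 -c "
from h import *
to([.542+.011*.796,.070-.011*.605,.232],142.8)
a=grab_frame('side')['pixels'][80:240,150:350];b=grab_frame('top')['pixels'][130:290,90:290]
cv2.imwrite('pics/c1.png',cv2.resize(np.hstack([a,b])[:,:,::-1],(800,320)))"
```

```text
t 2.7667 pos [0.574  0.0458 0.23  ] yaw 142.7 F [ 0.13 -0.17 -1.22] w 0.0
shift [ 0.97 -0.01 -0.06] turn [-0.05 -0.06 -0.01]
```

View pics/c1.png

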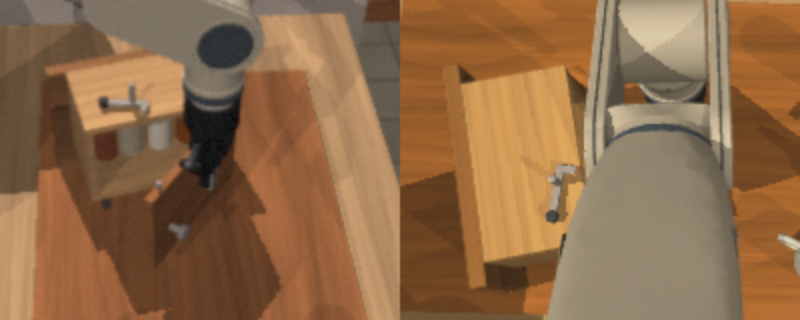

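The side crop shows the fingertips at about (205,175), just outside the door's outer face and above the knob at (180,230). Approaching gently.

Call:
step_arm(moves=[[[0.15,0,0],[0,0,0]],[[0.15,0,0],[0,0,0]],[[0.15,0,0],[0,0,0]],[[0.1,0,0],[0,0,0]],[[0.1,0,0],[0,0,0]],[[0.1,0,0],[0,0,0]],[[0.1,0,0],[0,0,0]],[[0.1,0,0],[0,0,0]]])

```text
t: 3.53
eef_pos: [0.5544, 0.0643, 0.2344]
tcp_rot: [1.003, 2.977, 0.0]
wrist_force: [0.7, -0.9, 0.8]
width: 0.001
finger_force: 0.0
```

Call:
step_arm(moves=[[[0.1,0,0],[0,0,0.2]],[[0.1,0,0],[0,0,0.2]],[[0.1,0,0],[0,0,0.2]],[[0.1,0,0],[0,0,0.2]],[[0.1,0,0],[0,0,0.2]],[[0.1,0,0],[0,0,0.2]],[[0.1,0,0],[0,0,0.2]],[[0.1,0,0],[0,0,0.2]]])

```text
t: 4.2
eef_pos: [0.5363, 0.08, 0.2343]
tcp_rot: [-1.241, -2.886, 0.0]
wrist_force: [-0.2, -1.1, 0.0]
width: 0.0
finger_force: 0.3
```

Call:
step_arm(moves=[[[0.1,0,0],[0,0,0.2]],[[0.1,0,0],[0,0,0.2]],[[0.1,0,0],[0,0,0.2]],[[0.1,0,0],[0,0,0.2]],[[0.1,0,0],[0,0,0.2]],[[0.1,0,0],[0,0,0.2]],[[0.1,0,0],[0,0,0.2]],[[0.1,0,0],[0,0,0.2]]])

```text
t: 4.87
eef_pos: [0.521, 0.0986, 0.2343]
tcp_rot: [-1.467, -2.778, 0.0]
wrist_force: [-0.6, -1.0, -0.8]
width: -0.001
finger_force: 0.4
```

```bash
python3 -c "
from h import *
e=H-.15*hd-.011*dd
to([*e,.232],102.7)
s=state();v=s['eef_pos'][:2]-H;a=np.arctan2(v[1],v[0])-np.arctan2(-hd[1],-hd[0]);print(np.linalg.norm(v),(a%6.283)-.011/.15)
f=grab_frame('side');b=f['pixels'][80:240,150:350]
cv2.imwrite('pics/c2.png',cv2.resize(b[:,:,::-1],(700,560)))"
```

```text
t 4.8667 pos [0.521  0.0986 0.2343] yaw 124.3 F [-0.64 -1.03 -0.81] w -0.0
shift [ 1.88 -0.    0.08] turn [-0.    0.    3.77]
0.14393846113043063 0.38401191872073015
```

View pics/c2.png

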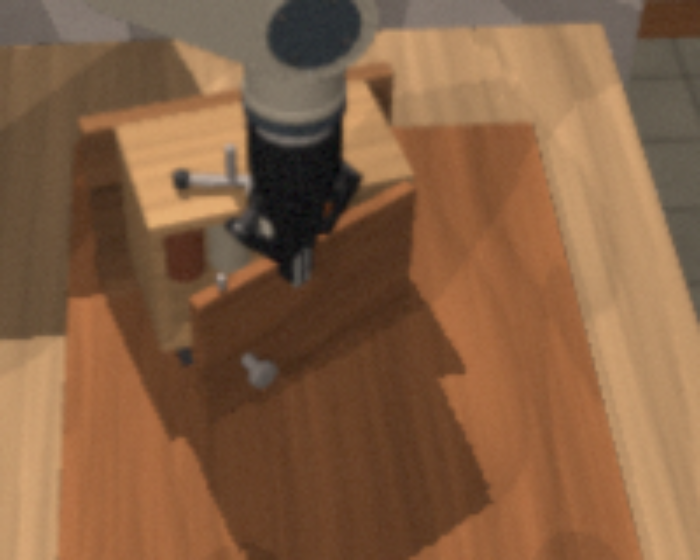

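The door is following the fingertips (free edge at about (200,300) in the crop) and the forces are about 1 N. Continuing.

Call:
step_arm(moves=[[[0.1,0,0],[0,0,0.2]],[[0.1,0,0],[0,0,0.2]],[[0.1,0,0],[0,0,0.2]],[[0.1,0,0],[0,0,0.2]],[[0.1,0,0],[0,0,0.2]],[[0.1,0,0],[0,0,0.2]],[[0.1,0,0],[0,0,0.2]],[[0.1,0,0],[0,0,0.2]]])

```text
t: 5.58
eef_pos: [0.5089, 0.1191, 0.2343]
tcp_rot: [-1.683, -2.652, 0.0]
wrist_force: [-1.2, -1.0, 0.1]
width: -0.004
finger_force: 0.4
```

Call:
step_arm(moves=[[[0.1,0,0],[0,0,0.2]],[[0.1,0,0],[0,0,0.2]],[[0.1,0,0],[0,0,0.2]],[[0.08,0,0],[0,0,0.16]],[[0.08,0,0],[0,0,0.16]],[[0.07,0,0],[0,0,0.14]],[[0.06,0,0],[0,0,0.12]],[[0.05,0,0],[0,0,0.1]]])

```text
t: 6.25
eef_pos: [0.5018, 0.1369, 0.2343]
tcp_rot: [-1.849, -2.54, 0.0]
wrist_force: [-0.0, -0.7, -0.5]
width: 0.001
finger_force: 0.3
```

Call:
step_arm(moves=[[[0.05,0,0],[0,0,0.1]],[[0.05,0,0],[0,0,0.1]],[[0.05,0,0],[0,0,0.1]],[[0.05,0,0],[0,0,0.1]],[[0.04,0,0],[0,0,0.08]],[[0.04,0,0],[0,0,0.08]],[[0.04,0,0],[0,0,0.05]],[[0.04,0,0],[0,0,0]]])

```text
t: 6.92
eef_pos: [0.499, 0.1468, 0.2343]
tcp_rot: [1.924, 2.482, -0.001]
wrist_force: [2.0, -8.9, 0.3]
width: -0.001
finger_force: 4.4
```

```bash
python3 -c "
from h import *
e=H-.15*hd-.011*dd
to([*e,.232],102.7)"
```

```text
t 6.9167 pos [0.499  0.1468 0.2343] yaw 104.4 F [ 1.98 -8.89  0.29] w -0.0
shift [ 0.03 -0.33  0.08] turn [-0.    0.01  0.3 ]
```

A 9 N reaction in flat contact means the door has reached the front. Now retreat, rise, and check.

Call:
step_arm(moves=[[[0.02,0,0],[0,0,0]],[[0.0,0,0],[0,0,0]],[[0.0,0,0],[0,0,0]],[[-0.1,0,0],[0,0,0]],[[-0.3,0,0],[0,0,0]],[[-0.5,0,0],[0,0,0]],[[-0.3,0,0],[0,0,0]],[[0,0,-0.4],[0,0,0]]])

```text
t: 7.58
eef_pos: [0.5069, 0.111, 0.2446]
tcp_rot: [-1.925, -2.48, 0.004]
wrist_force: [-1.3, 0.9, -0.0]
width: 0.002
finger_force: 0.0
```

Call:
step_arm(moves=[[[0,0,-0.8],[0,0,0.5]],[[0,0,-0.8],[0,0,0.5]],[[0,0,-0.8],[0,0,0.5]],[[0,0,-0.8],[0,0,0.5]],[[0,0,-0.4],[0,0,0.5]],[[0,0,0],[0,0,0.5]],[[0,0,0],[0,0,0.5]],[[0,0,0],[0,0,0.4]]])

```text
t: 8.25
eef_pos: [0.5079, 0.1125, 0.3548]
tcp_rot: [2.372, 2.059, 0.002]
wrist_force: [0.6, 1.0, -0.1]
width: 0.003
finger_force: 0.0
```

```bash
python3 -c "
from h import *
to([.474,.229,.36],82)
f=grab_frame('side');b=f['pixels'][80:240,150:350]
cv2.imwrite('pics/c3.png',cv2.resize(b[:,:,::-1],(700,560)))
X,ok=cloud(f)
A=X[ok&(X[...,2]>.13)&(X[...,2]<.235)&(X[...,0]>.38)&(X[...,0]<.62)&(X[...,1]>.1)&(X[...,1]<.25)][:,:2]
n=(A-H)@dd; print(len(A),np.percentile(n,[10,30,50,70,90]).round(4))
l=cv2.fitLine(A[n<.015].astype(np.float32),cv2.DIST_HUBER,0,.001,.001).ravel();print(l,np.degrees(np.arctan2(l[1],l[0])))
Q=X[ok&(X[...,2]>.275)&(X[...,2]<.3)&(np.linalg.norm(X[...,:2]-PV,axis=-1)<.06)];print(len(Q),Q.mean(0) if len(Q) else '')
"
```

```text
t 8.25 pos [0.5079 0.1125 0.3548] yaw 81.9 F [ 0.64  1.   -0.13] w 0.0
shift [ 3.68 -1.66 -0.17] turn [ 0.01 -0.01 -0.01]
1746 [-0.003  -0.0013 -0.0001  0.001   0.0031]
[0.9746789  0.22360924 0.5161366  0.16212872] 12.92111
21 [0.46870119 0.1949997  0.28811233]
```

View pics/c3.png

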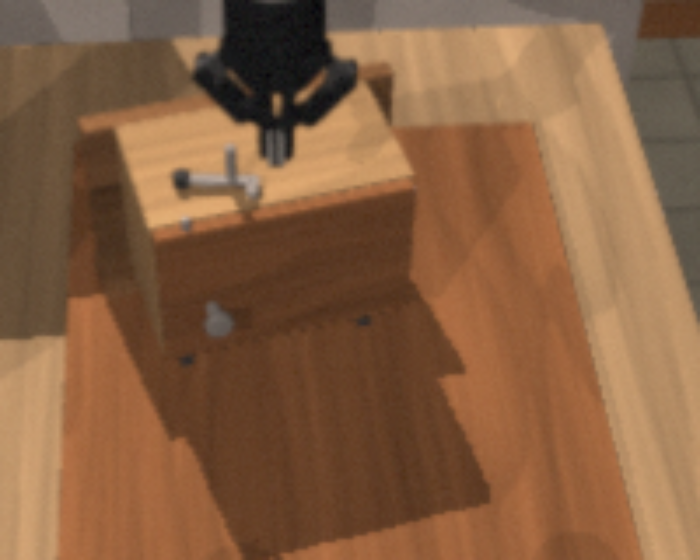

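The door is flush with the front (face at 12.9°, peg at about (187,223)), and the pin stands upright at (232,165) on the hook. Going over the pin to its rear side.

Call:
step_arm(moves=[[[0.5,-0.2,0],[0,0,0]],[[0.7,-0.3,0],[0,0,0]],[[0.7,-0.3,0],[0,0,0]],[[0.7,-0.3,0],[0,0,0]],[[0.6,-0.3,0],[0,0,0]],[[0.5,-0.26,0],[0,0,0]],[[0,0,0.4],[0,0,0]],[[0,0,0.6],[0,0,0]]])

```text
t: 8.97
eef_pos: [0.4744, 0.2309, 0.3256]
tcp_rot: [2.366, 2.066, 0.006]
wrist_force: [0.4, 0.1, 0.0]
width: 0.001
finger_force: 0.0
```

Call:
step_arm(moves=[[[0,0,0.6],[0,0,0]],[[0,0,0.5],[0,0,0]],[[0,0,0.4],[0,0,0]],[[0,0,0.2],[0,0,0]],[[0,0,0],[0,0,0]],[[0,0,0],[0,0,0]],[[0,0,0],[0,0,0]],[[0,0,0],[0,0,0]]])

```text
t: 9.63
eef_pos: [0.4742, 0.2298, 0.2743]
tcp_rot: [2.369, 2.063, 0.003]
wrist_force: [0.5, 1.2, 0.6]
width: -0.003
finger_force: 0.0
```

```bash
python3 -c "
from h import *
to([.470+.016*.139,.197+.016*.99,.272],82)
f=grab_frame('side');b=f['pixels'][100:190,170:290]
cv2.imwrite('pics/c4.png',cv2.resize(b[:,:,::-1],(720,540)))
"
```

```text
t 9.6333 pos [0.4742 0.2298 0.2743] yaw 82.1 F [0.52 1.24 0.64] w -0.0
shift [-0.57  0.01  0.07] turn [ 0.01 -0.01  0.02]
```

View pics/c4.png

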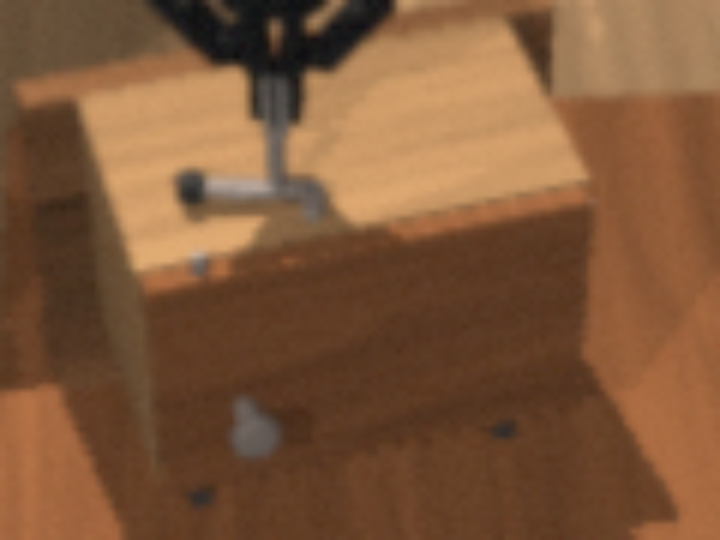

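The fingertips are directly behind the pin (at about (272,100) against the pin at (275,150)). Engaging, then arcing about the pivot.

Call:
step_arm(moves=[[[-0.1,0,0],[0,0,0]],[[-0.1,0,0],[0,0,0]],[[-0.1,0,0],[0,0,0]],[[-0.1,0,0],[0,0,0]],[[-0.1,0,0],[0,0,0]],[[-0.07,0,0],[0,0,0]],[[-0.06,0.02,0],[0,0,0.4]],[[-0.06,0.02,0],[0,0,0.4]]])

```text
t: 10.35
eef_pos: [0.4721, 0.2089, 0.2734]
tcp_rot: [-2.452, -1.964, -0.001]
wrist_force: [0.4, 1.5, -0.5]
width: -0.0
finger_force: 0.6
```

Call:
step_arm(moves=[[[-0.06,0.02,0],[0,0,0.4]],[[-0.06,0.02,0],[0,0,0.4]],[[-0.06,0.02,0],[0,0,0.4]],[[-0.06,0.02,0],[0,0,0.4]],[[-0.06,0.02,0],[0,0,0.4]],[[-0.06,0.02,0],[0,0,0.4]],[[-0.06,0.02,0],[0,0,0.4]],[[-0.06,0.02,0],[0,0,0.4]]])

```text
t: 11.02
eef_pos: [0.4713, 0.1939, 0.2734]
tcp_rot: [-2.733, -1.548, -0.0]
wrist_force: [-0.1, 2.8, -0.2]
width: 0.004
finger_force: 0.5
```

```bash
cat >> h.py <<'E'
def hook():
    s=state(); M=R.from_rotvec(s["tcp_rot"]).as_matrix(); v=s["eef_pos"][:2]-PV
    print("rel pivot in tool x,y mm",(M[:2,:2].T@v*1000).round(1),"(want 16,44)")
    th=1.5708-(np.radians(102.7)-0) if 0 else None
    f=grab_frame('side');X,ok=cloud(f)
    Q=X[ok&(X[...,2]>.268)&(X[...,2]<.3)&(np.linalg.norm(X[...,:2]-PV,axis=-1)<.055)];print(len(Q),Q.mean(0).round(4) if len(Q) else '')
    a=M[:2,1]; phi=np.arctan2(a[1],a[0]); print("hook if flat contact",np.radians(12.7)-phi)
    return f
E
python3 -c "
from h import *
to(list(PV+.044*np.array([.2203,-.9755])-.016*np.array([-.9755,-.22]))+[.272],12.7);hook()"
```

```text
t 11.0167 pos [0.4713 0.1939 0.2734] yaw 59.1 F [-0.14  2.79 -0.22] w 0.0
shift [-1.16 -0.04  0.05] turn [-0.   -0.    8.09]
rel pivot in tool x,y mm [14.1 43.2] (want 16,44)
61 [0.4627 0.1815 0.2875]
hook if flat contact 0.7617908431388466
```

Call:
step_arm(moves=[[[-0.06,0.02,0],[0,0,0.4]],[[-0.06,0.02,0],[0,0,0.4]],[[-0.06,0.02,0],[0,0,0.4]],[[-0.06,0.02,0],[0,0,0.4]],[[-0.06,0.02,0],[0,0,0.4]],[[-0.06,0.02,0],[0,0,0.4]],[[-0.06,0.02,0],[0,0,0.4]],[[-0.06,0.02,0],[0,0,0.4]]])

```text
t: 11.73
eef_pos: [0.4661, 0.1797, 0.2733]
tcp_rot: [-2.944, -1.094, -0.0]
wrist_force: [0.3, 0.8, -0.3]
width: -0.001
finger_force: 0.6
```

Call:
step_arm(moves=[[[-0.06,0.02,0],[0,0,0.4]],[[-0.06,0.02,0],[0,0,0.4]],[[-0.06,0.02,0],[0,0,0.4]],[[-0.06,0.02,0],[0,0,0.4]],[[-0.06,0.02,0],[0,0,0.4]],[[-0.06,0.02,0],[0,0,0.4]],[[-0.06,0.02,0],[0,0,0.4]],[[-0.03,0.01,0],[0,0,0.2]]])

```text
t: 12.4
eef_pos: [0.4573, 0.1685, 0.2734]
tcp_rot: [-3.075, -0.642, -0.001]
wrist_force: [1.2, 1.7, 0.2]
width: -0.003
finger_force: 0.5
```

```bash
python3 -c "
from h import *
to(list(PV+.044*np.array([.2203,-.9755])-.016*np.array([-.9755,-.22]))+[.272],12.7)
f=hook();b=f['pixels'][100:190,170:290]
cv2.imwrite('pics/c5.png',cv2.resize(b[:,:,::-1],(720,540)))"
```

```text
t 12.4 pos [0.4573 0.1685 0.2734] yaw 23.6 F [1.19 1.75 0.16] w -0.0
shift [-0.21  0.05  0.05] turn [-0.  -0.   1.9]
rel pivot in tool x,y mm [13.6 44.7] (want 16,44)
49 [0.4428 0.1605 0.2856]
hook if flat contact 1.3807767421172796
```

View pics/c5.png

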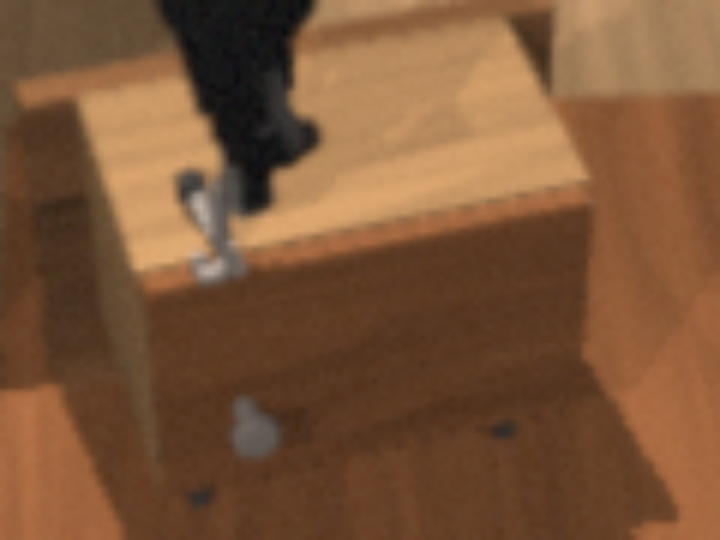

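The claw is now at (218,265), starting round the peg, with about 0.15 rad left. Finishing slowly until the stop pushes back.

Call:
step_arm(moves=[[[-0.03,0.01,0],[0,0,0.2]],[[-0.03,0.01,0],[0,0,0.2]],[[-0.03,0.01,0],[0,0,0.2]],[[-0.03,0.01,0],[0,0,0.2]],[[-0.03,0.01,0],[0,0,0.2]],[[-0.03,0.01,0],[0,0,0.2]],[[-0.03,0.01,0],[0,0,0.2]],[[-0.03,0.01,0],[0,0,0.2]]])

```text
t: 13.12
eef_pos: [0.453, 0.1645, 0.2736]
tcp_rot: [-3.116, -0.393, -0.007]
wrist_force: [10.0, 5.8, -6.3]
width: 0.006
finger_force: 5.2
```

```bash
python3 -c "
from h import *
to(list(PV+.044*np.array([.2203,-.9755])-.016*np.array([-.9755,-.22]))+[.272],12.7)
f=hook()"
```

```text
t 13.1167 pos [0.453  0.1645 0.2736] yaw 14.4 F [10.02  5.75 -6.25] w 0.01
shift [-0.02 -0.01  0.05] turn [-0.01 -0.04  0.29]
rel pivot in tool x,y mm [15.4 44.7] (want 16,44)
45 [0.4392 0.1571 0.2862]
hook if flat contact 1.5416779023513882
```

Call:
step_arm(moves=[[[-0.03,0,0],[0,0,0.1]],[[-0.03,0,0],[0,0,0.1]],[[-0.03,0,0],[0,0,0.1]],[[0,0,0],[0,0,0]],[[0,0,0],[0,0,0]],[[0,0,0],[0,0,0]],[[0,0,0],[0,0,0]],[[0,0,0],[0,0,0]]])

```text
t: 13.83
eef_pos: [0.4528, 0.1643, 0.2738]
tcp_rot: [-3.121, -0.348, -0.015]
wrist_force: [16.5, 5.1, -11.5]
width: -0.001
finger_force: 8.7
```

Call:
step_arm(moves=[[[0.2,0,0],[0,0,0]],[[0.4,0,0],[0,0,0]],[[0.4,0,0],[0,0,0]],[[0,0,-0.5],[0,0,0]],[[0,0,-0.8],[0,0,0]],[[0,0,-0.8],[0,0,0]],[[0.8,0,-0.8],[0,0,0]],[[0.8,0,-0.5],[0,0,0]]])

```text
t: 14.5
eef_pos: [0.526, 0.1807, 0.3783]
tcp_rot: [-3.122, -0.349, -0.004]
wrist_force: [1.2, -0.1, 0.3]
width: 0.002
finger_force: 0.0
```

Call:
step_arm(moves=[[[1,-0.6,0],[0,0,0]],[[1,-0.6,0],[0,0,0]],[[1,-0.6,0],[0,0,0]],[[1,-0.6,0],[0,0,0]],[[1,-0.6,0],[0,0,0]],[[0.5,-0.6,0],[0,0,0]],[[0,0,0],[0,0,0]],[[0,0,0],[0,0,0]]])

```text
t: 15.17
eef_pos: [0.6623, 0.3231, 0.3736]
tcp_rot: [3.121, 0.351, -0.003]
wrist_force: [-1.0, -0.5, -0.3]
width: -0.003
finger_force: 0.0
```

```bash
python3 -c "
from h import *
f=hook();t=grab_frame('top')
a=cv2.resize(f['pixels'][110:170,170:250],(400,300));b=cv2.resize(t['pixels'][205:265,140:220],(400,300))
cv2.imwrite('pics/c6.png',np.hstack([a,b])[:,:,::-1])
for g in (f,t):
    X,ok=cloud(g)
    Q=X[ok&(X[...,2]>.272)&(X[...,2]<.3)&(np.linalg.norm(X[...,:2]-PV,axis=-1)<.055)];m=Q.mean(0)
    v=m[:2]-PV;print(m,np.radians(12.7)-np.arctan2(v[1],v[0]))
    A=X[ok&(X[...,2]>.13)&(X[...,2]<.235)&(X[...,0]>.38)&(X[...,0]<.62)&(X[...,1]>.1)&(X[...,1]<.25)][:,:2];A=A[abs((A-H)@dd)<.01]
    if len(A)>50:
        l=cv2.fitLine(A.astype(np.float32),cv2.DIST_HUBER,0,.001,.001).ravel();print('door',np.degrees(np.arctan2(l[1],l[0])))
"
```

```text
rel pivot in tool x,y mm [255.8 -63.9] (want 16,44)
29 [0.4346 0.158  0.2847]
hook if flat contact 1.5687229197290973
[0.43467621 0.15681347 0.28710113] 1.6311877454471824
door 12.777818
[0.43681804 0.15982438 0.28992748] 1.573757562709448
door 12.715953
```

View pics/c6.png

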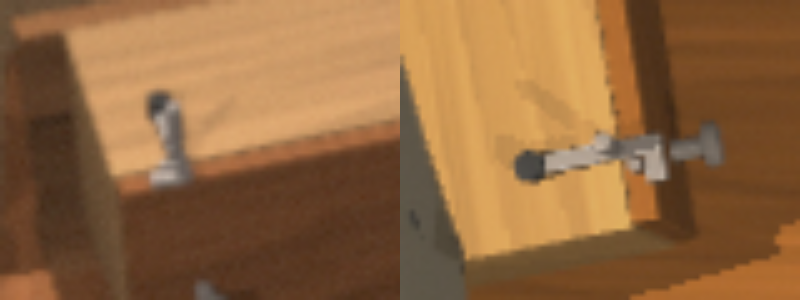

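The hook points straight out over the front (arm from (530,165) to (650,160) in the top crop) with the claw round the peg. It measures about 1.57 rad, it met a firm stop, and the door is flush. The robot is clear, so I'm handing the job in.

```bash
python3 -c "
from station import *
print(finish_job())"
```

```text
the job is handed in; nothing more can be done
None
```

I pushed the door shut gently, then turned the hook to its stop so its claw is round the peg (about 1.57 rad), and handed the job in at about 15 s with the robot touching nothing; no verdict came back.

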